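# Put the carving tools back in their leaning holders

### The job

Put the red-handled honing steel in the red-collared holder and the black-handled carving fork in the black-collared one, each tip-down with its handle sticking out. It is hard to see how deep each holder is, so lower each tool gently until you feel it stand on the bottom before you let go: do not drop it or ram it in. Leave the glasses, salt, pepper mill, oil bottle and spoon alone.

Things in the scene. Friction and masses are not known exactly. Their poses are not given: they have to be found in the camera images.
- steel: Honing steel: round rod, red handle. Lies on its rest at a 20 degree slope, tip low and far. Origin: end of the tip, on the axis; +z from tip to handle end; y level, across. 182 mm long: 14 mm rod with round end to 109; 21 mm round ferrule to 116; handle 24 mm (y) by 22 mm (x) from 116 to 182, flat sides, free to grip at 135. About 200 g, balance at 120 mm
- fork: Carving fork: two prongs, black handle. Lies on its rest at a 20 degree slope, tip low and far. Origin: end of the tip, on the axis; +z from tip to handle end; y level, across. 182 mm long: prongs side by side in y (14 mm over both, 5 thick) to 85, 10 mm neck; 21 mm round ferrule to 116; handle 24 mm (y) by 22 mm (x) from 116 to 182, flat sides, free to grip at 135. About 160 g, balance at 118 mm
- steel_rest: fixed steel rest under the honing steel: plate 190 x 50 x 6 mm, origin under its centre, x towards the tip end. A 37 mm wide cradle holds the handle from below at 163 to 173 mm from the tip, its cheeks lower than the handle's axis; the tip stands between 22 mm high cheeks and an end wall. Lift the honing steel up and back to clear it
- fork_rest: fixed steel rest under the carving fork: plate 190 x 50 x 6 mm, origin under its centre, x towards the tip end. A 37 mm wide cradle holds the handle from below at 163 to 173 mm from the tip, its cheeks lower than the handle's axis; the tip stands between 22 mm high cheeks and an end wall. Lift the carving fork up and back to clear it
- red_well: Red-collared wooden tube, 46 mm square outside, leaning 30 degrees from vertical to its front. Origin: centre of the mouth, 125 mm above the table; +z out of the mouth along the bore (up, to the robot), y level. Bore 20 mm square, sharp-edged, smooth; its dark, hidden bottom lies 62 to 92 mm below the mouth (each its own) and stays put. For the honing steel
- black_well: Black-collared wooden tube, 46 mm square outside, leaning 30 degrees from vertical to its front. Origin: centre of the mouth, 125 mm above the table; +z out of the mouth along the bore (up, to the robot), y level. Bore 20 mm (y) by 12 mm (x), sharp-edged, smooth; its dark, hidden bottom lies 62 to 92 mm below the mouth (each its own) and stays put. For the carving fork
- red_holder: fixed wooden foot of the red-collared well, 150 x 85 x 15 mm, origin under its centre, x away from its front; the mouth lies 30 mm to -x of the origin, the tube runs from there down towards +x
- black_holder: fixed wooden foot of the black-collared well, 150 x 85 x 15 mm, origin under its centre, x away from its front; the mouth lies 30 mm to -x of the origin, the tube runs from there down towards +x
- glass_a: drinking glass, 70 mm across, 90 mm high, origin under its centre; leave alone
- glass_b: second drinking glass, same size; leave alone
- salt: white salt cellar, 38 mm across, 68 mm high, origin under its centre; leave alone
- mill: dark wooden pepper mill, 54 mm across, 162 mm high, origin under its centre; leave alone
- oil: green oil bottle, 64 mm across, 220 mm high, origin under its centre; leave alone
- spoon: steel spoon lying on the table, 190 mm long along its x axis; leave alone
Mind the look-alikes: they are no part of the job. What is shaped like the red_holder but pink, purple or yellow is not meant.

How it is judged:
By the outcome, as a careful person would: the job done as asked, in the order asked, and still so for the second after the job is handed in, with the robot touching nothing.
It also fails if it takes over 70 s, if anything falls off the work surface, if the arm or the gripper's body presses on something with over 40 N, if the wrist force passes 120 N, or if a joint passes its speed limit or range.

### The arm

A 6-joint arm with a two-finger parallel gripper is mounted at the origin on the work surface. World frame = base frame: x ahead of the robot, y to its left, z up, the work surface at z = 0. Lengths are in mm, angles in rad, forces in N, time in s.
With the tool pointing down it reaches from about 275 to 875 mm from the base axis. Payload 12.5 kg.
Tool frame: the origin (TCP) lies midway between the tips of the shut fingers; the grasp point (between the pads) lies 19 mm behind it; z points along the fingers, y is the direction in which the jaws open and shut (so a half turn about z gives the same grasp; the last joint's range is limited). The gripper opens to 85 mm and grips with 20 to 120 N. Pads are 22 mm wide; open, the fingers measure 114 mm over their backs; the gripper's body (76 mm by 85 mm) begins 54 mm behind the grasp point. The pads swing forward as they close: fully open they stand 13 mm farther back than shut.
Start: joints at [-1.409, 0.351, 1.652, -0, 1.139, -0.085], TCP at [134.387, -533.315, 231.29] pointing down, gripper open.
Joint ranges: [-2.75, 2.75], [-0.79, 2.1], [0.01, 2.65], [-1.57, 4.71], [0.07, 3.14], [-2.87, 2.87]. Speed limits (rad/s): [2.22, 2.22, 2.79, 3.14, 3.14, 3.14].

### API

Orientations are given as a unit quaternion [w, x, y, z].
In Python, from station import env, vision gives the robot as it stands.
- The arm moves only by the tool apply_moves, never from a script. Its argument "commands" is a list of rows, each a list of 7 numbers: the turn, a rotation vector about the tool's x, y, z in degrees, then the shift along the tool's x, y, z in units of 30 mm (1.0 is 30 mm), then the opening, from 0 (shut) to 1 (fully open). A call has 1 to 20 rows; each row shifts and turns the commanded pose from where the row before left it, along the tool's axes as they then stand; what a row does not reach is not made up. A row lasts 1/12 s, in which the tool goes at most 41.7 mm and 7.16 degrees, less where a joint would pass 70% of its speed; a pose out of reach is approached as far as the arm can. A call is refused whole if a number of a shift passes 1 or a number of a turn 7.16, either way. A call with a gripper value outside its range is refused whole. The fingers move at their own pace and stop on an object; "newtons" is the grip in N (left out, the last holds). Time passes only in rows, so rows that do not move let the fingers close. It gives the time, the measured TCP pose, the force and the opening at its end, in the units of the state.
- env.get_obs(): the state, without advancing time (a new reading comes with each control period).
- vision.read_camera(name): name is "scene" or "side" or "wrist"; returns the picture (480x640x3 uint8, red, green, blue); there is no depth.
- vision.camera_model(name): a dict with "fovy" (degrees; the focal length in pixels is half the picture's height over the tangent of half this angle, whatever the lens; pixels are square), "cx", "cy" (the principal point, pixels), "distortion" ([k1, k2, p1, p2, k3] as OpenCV has them; the pictures are not rectified), "camera_from_world" (4x4, takes a point from world to camera coordinates); the wrist camera has in their place "hand_eye" (4x4, takes a point from camera to tool coordinates, whose origin is the TCP and whose axes are the flange's). Camera axes: x right, y up, looking along -z (the intrinsics and any distortion apply to the point x, -y, -z); pixel columns grow to the right and rows downward; lengths in mm; the calibration is good to about 2 mm. A picture is of the moment at which its call begins: read the wrist's pose just before it. camera_model takes no time and is no camera call.
- env.finish_job(): hands the job in, once; it reports no verdict.
The state is a dict: "t": time; "q": joint angles; "joint_vel": joint speeds; "tau": joint torques, N m; "position": TCP position; "tcp_rot": TCP orientation; "contact_force": force on the tool from outside, world axes, zero at the start; "moment": the same for the moment, N m; "gripper_width": finger opening in mm.
Only numpy, scipy, OpenCV 4.12 (cv2) and the standard library are available. Lean on these libraries where they do the work, as an engineer would, in place of code of your own. Each camera call takes 0.05 s, during which the arm holds its last target. There are 200 camera calls.

## Working session

There is one attempt and no reset: what is moved stays moved. The work goes in short steps, Python scripts to look and compute and a tool call to move; the robot and the scene stay as the last step left them, time stands still between calls to the robot, and variables do not carry over. Pictures are saved under pics/ and viewed, about 8 in all and at most 12, crops included, and the job is handed in when it is done.

Besides the shell and the picture viewer there is one more tool, called after "Request:" as name(argument=value, ...), one argument or row to a line, values as JSON. apply_moves: Moves the arm, as the interface text tells. Its arguments: {"type":"object","properties":{"commands":{"type":"array","items":{"type":"array","items":{"type":"number"}}},"newtons":{"type":"number"}},"required":["commands"]}

```bash
ls; mkdir -p pics
python3 - <<'E'
from station import env, vision
import cv2
o=env.get_obs(); print(o)
for n in ["scene","side","wrist"]:
    im=vision.read_camera(n); cv2.imwrite(f"pics/{n}0.png",im[:,:,::-1]); print(n,vision.camera_model(n))
E
```

```text
pics
{'t': 0.0, 'q': array([-1.40859165e+00,  3.51229617e-01,  1.65245893e+00, -1.86821355e-05,
        1.13908946e+00, -8.46139527e-02]), 'joint_vel': array([ 0.0019095 ,  0.00087278,  0.00037314, -0.00172226, -0.00010224,
        0.00122965]), 'tau': array([-2.60569970e-03, -5.06104732e+01, -2.91405344e+01, -1.71547531e-04,
        4.50006439e-03,  4.77870415e-06]), 'position': array([ 134.33320987, -532.98709328,  230.74880381]), 'tcp_rot': array([-5.91903253e-04,  9.92394074e-01,  1.23100167e-01, -3.14627503e-05]), 'contact_force': array([ 0.08972897,  1.24498831, -0.23100625]), 'moment': array([0.00072969, 0.00349889, 0.03949155]), 'gripper_width': 85.3770139469068}
scene {'fovy': 51.33526023665121, 'cx': 317.4135411109045, 'cy': 240.08137405519903, 'distortion': array([-0.02999769,  0.        ,  0.        ,  0.        ,  0.        ]), 'camera_from_world': array([[ 1.08958011e-02,  9.99865615e-01,  1.22488451e-02,
         5.12585333e+01],
       [-7.29099681e-01, -4.39133861e-04,  6.84407381e-01,
         3.02621222e+02],
       [ 6.84320785e-01, -1.63877957e-02,  7.28996916e-0
[... 477 characters left out ...]
,
       [-2.39940178e-01,  5.94602412e-01,  7.67383009e-01,
        -1.62167124e+03],
       [ 0.00000000e+00,  0.00000000e+00,  0.00000000e+00,
         1.00000000e+00]])}
wrist {'fovy': 60.24355201774015, 'cx': 315.7751961149084, 'cy': 244.90224851387396, 'distortion': array([-0.04069821,  0.        ,  0.        ,  0.        ,  0.        ]), 'hand_eye': array([[-3.65429858e-04,  9.50199086e-01,  3.11643328e-01,
         7.99251798e+01],
       [ 9.99999802e-01,  5.06965549e-04, -3.73145853e-04,
         7.17022545e-01],
       [-5.12555279e-04,  3.11643130e-01, -9.50199083e-01,
        -1.41721831e+02],
       [ 0.00000000e+00,  0.00000000e+00,  0.00000000e+00,
         1.00000000e+00]])}
```

View pics/scene0.png

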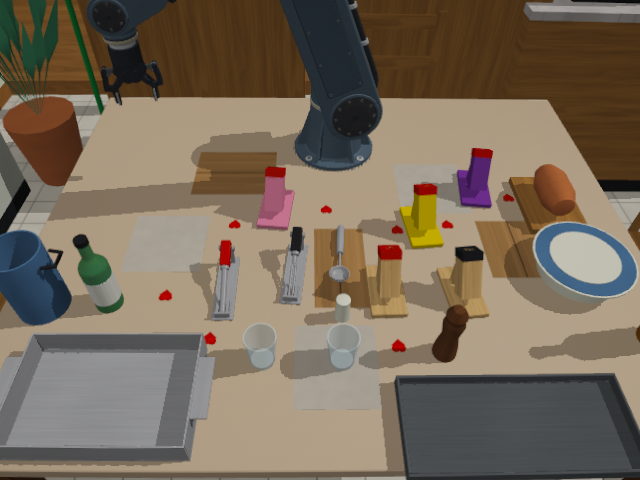

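View pics/side0.png

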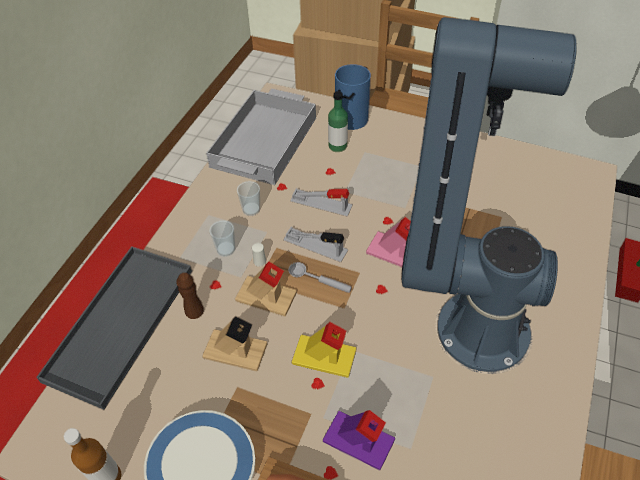

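Steel (226,265) and fork (295,265) lie on their rests in the scene view. The wooden holders' mouths are at about (389,252) red and (468,254) black. In the side view the steel is at (338,194), the fork at (331,238), and the collars at (271,270) and (239,328).

```bash
cat > h.py <<'E'
import numpy as np, cv2
from scipy.spatial.transform import Rotation as R
from station import env, vision
def rot(o): return R.from_quat(np.roll(o["tcp_rot"],-1))
def cam(n,o=None):
    m=vision.camera_model(n); f=240/np.tan(np.radians(m["fovy"]/2))
    K=np.array([[f,0,m["cx"]],[0,f,m["cy"]],[0,0,1]])
    if n=="wrist":
        T=np.eye(4); T[:3,:3]=rot(o).as_matrix(); T[:3,3]=o["position"]; W=T@m["hand_eye"]
    else: W=np.linalg.inv(m["camera_from_world"])
    return K,m["distortion"],W
def ray(C,uv):
    K,d,W=C; x=cv2.undistortPoints(np.array([[uv]],float),K,d)[0,0]
    v=W[:3,:3]@np.array([x[0],-x[1],-1]); return W[:3,3],v/np.linalg.norm(v)
def plane(C,uv,z): c,v=ray(C,uv); return c+v*(z-c[2])/v[2]
def tri(rs):
    A=sum(np.eye(3)-np.outer(v,v) for c,v in rs); b=sum((np.eye(3)-np.outer(v,v))@c for c,v in rs)
    p=np.linalg.solve(A,b); return p,[float(np.linalg.norm(np.cross(p-c,v))) for c,v in rs]
def proj(C,p):
    K,d,W=C; x=np.linalg.inv(W)@np.append(p,1); 
    return cv2.projectPoints(np.array([[x[0],-x[1],-x[2]]]),np.zeros(3),np.zeros(3),K,d)[0][0,0]
def pose(z_dir,y_hint):
    z=np.array(z_dir,float); z/=np.linalg.norm(z); y=np.array(y_hint,float); y-=z*(y@z); y/=np.linalg.norm(y)
    return R.from_matrix(np.c_[np.cross(y,z),y,z])
def to(Rt,pt,o=None):
    "turn (deg, tool axes now) then shift in tool axes after the turn (mm)"
    o=o or env.get_obs(); r=rot(o)
    w=np.degrees((r.inv()*Rt).as_rotvec()); s=Rt.inv().apply(np.array(pt)-o["position"])
    print("turn",w.round(2),"shift/30",(s/30).round(3),"|",s.round(1))
def blobs(im,box,kind):
    x0,y0,x1,y1=box; c=im[y0:y1,x0:x1].astype(int); r,g,b=c[...,0],c[...,1],c[...,2]
    m=((r>110)&(g<60)&(b<60)) if kind=="red" else (c.max(2)<60)
    n,l,s,ce=cv2.connectedComponentsWithStats(m.astype(np.uint8)); k=1+np.argmax(s[1:,4])
    ys,xs=np.nonzero(l==k); P=np.c_[xs+x0,ys+y0].astype(float)
    return P,P.mean(0)
E
python3 - <<'E'
from h import *
S=cv2.imread("pics/scene0.png")[:,:,::-1]; D=cv2.imread("pics/side0.png")[:,:,::-1]
cs,cd=cam("scene"),cam("side")
for n,b1,b2,k in [("steel",(210,235,245,270),(318,182,355,202),"red"),("fork",(285,222,310,255),(312,228,352,250),"black"),
  ("redw",(372,240,406,275),(255,258,290,290),"red"),("blackw",(450,240,490,275),(222,314,256,345),"black")]:
    P,c=blobs(S,b1,k); Q,d=blobs(D,b2,k)
    p,e=tri([ray(cs,c),ray(cd,d)]); print(n,len(P),len(Q),c.round(1),d.round(1),p.round(1),np.round(e,1))
for n,uv,z in [("srest far",(224,317),6),("srest near",(229,262),6),("frest far",(293,300),6),("frest near",(298,250),6),("rfoot L",(371,313),15),("rfoot R",(406,312),15),("rfootbackL",(368,270),15),
 ("bfoot L",(452,314),15),("bfoot R",(488,311),15),("spoon",(340,255),5),("salt",(343,320),0),("glass",(343,365),0),("mill",(445,358),0)]:
    print(n,plane(cs,uv,z).round(0))
cv2.imwrite("pics/crop1.png",cv2.resize(S[220:330,200:500,::-1],None,fx=2.6,fy=2.6,interpolation=cv2.INTER_CUBIC))
E
```

```text
steel 248 171 [225.1 252.6] [337.7 193. ] [ 515.4 -280.4   63.6] [1. 1.]
fork 229 181 [296.2 238.6] [332.2 237.2] [ 469.3 -110.3   64.1] [1.1 1.1]
redw 299 318 [390.1 252. ] [270.7 274.2] [559.8 105.5 116. ] [1.6 1.6]
blackw 326 383 [468.9 253.6] [238.7 329.8] [564.2 286.5 114.8] [1. 1.]
srest far [ 662. -272.    6.]
srest near [ 496. -279.    6.]
frest far [ 614. -116.    6.]
frest near [ 456. -106.    6.]
rfoot L [658.  64.  15.]
rfoot R [656. 145.  15.]
rfootbackL [530.  67.  15.]
bfoot L [662. 250.  15.]
bfoot R [654. 336.  15.]
spoon [472.   1.   5.]
salt [667.   0.   0.]
glass [782.  -5.   0.]
mill [767. 218.   0.]
```

View pics/crop1.png

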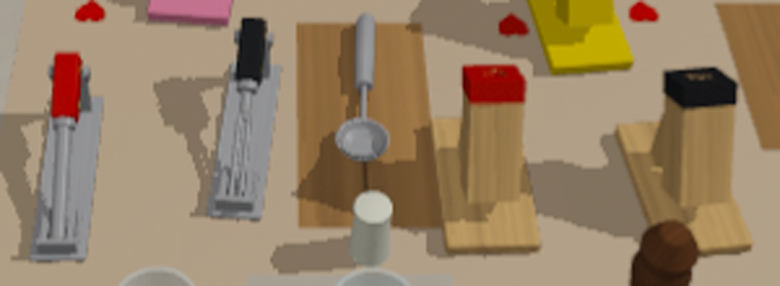

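The crop shows the steel rest running nearly along x and the fork rest slightly rotated. Both holders face the robot with small yaws. Next I'll get close wrist views.

```bash
python3 -c "
from h import *
to(pose([0,0,-1],[0,-1,0]),[570,-195,260])"
```

```text
turn [-0.05  0.   14.14] shift/30 [ 14.521 -11.269  -0.971] | [ 435.6 -338.1  -29.1]
```

Request:
apply_moves(
  commands=[
    [0,0,7.07,0,0,0,1],
    [0,0,7.07,0,0,0,1],
    [0,0,0,0.9,-0.7,-0.06,1],
    [0,0,0,0.9,-0.7,-0.06,1],
    [0,0,0,0.9,-0.7,-0.06,1],
    [0,0,0,0.9,-0.7,-0.06,1],
    [0,0,0,0.9,-0.7,-0.06,1],
    [0,0,0,0.9,-0.7,-0.06,1],
    [0,0,0,0.9,-0.7,-0.06,1],
    [0,0,0,0.9,-0.7,-0.06,1],
    [0,0,0,0.9,-0.7,-0.06,1],
    [0,0,0,0.9,-0.7,-0.06,1],
    [0,0,0,0.9,-0.7,-0.06,1],
    [0,0,0,0.9,-0.7,-0.06,1],
    [0,0,0,0.9,-0.7,-0.06,1],
    [0,0,0,0.9,-0.7,-0.06,1],
    [0,0,0,0.9,-0.7,-0.06,1],
    [0,0,0,0.9,-0.7,-0.06,1],
    [0,0,0,0,0,0,1],
    [0,0,0,0,0,0,1],
  ],
)

```text
t: 1.82
position: [567.1, -196.2, 259.5]
tcp_rot: [-0.0, 1.0, 0.001, -0.0]
contact_force: [-1.5, -0.2, -1.0]
gripper_width: 85.5
```

```bash
python3 -c "
from h import *
import pickle
o=env.get_obs(); im=vision.read_camera('wrist'); cv2.imwrite('pics/w1.png',im[:,:,::-1]); pickle.dump(o,open('w1.pkl','wb')); print(o['position'],o['joint_vel'].max())
to(pose([0,0,-1],[0,-1,0]),[590,195,300])"
```

```text
[ 567.06246834 -196.17536272  259.53544606] 0.03152277100091194
turn [-0.01  0.06  0.06] shift/30 [  0.791 -13.066  -1.347] | [  23.7 -392.   -40.4]
```

View pics/w1.png

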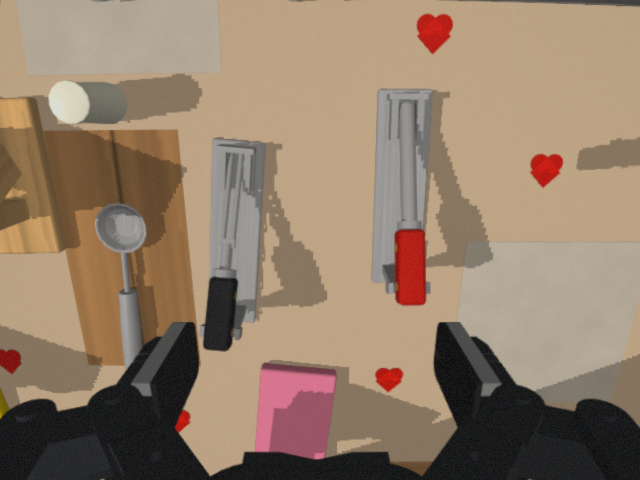

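Wrist view: the steel's handle runs (411,231)–(411,304) with its rod tip at about (407,100). The fork's handle runs (224,275)–(217,350) with its tip at about (240,150). Now I'll look over the holders and compute both axes.

Request:
apply_moves(
  commands=[
    [0,0,0,0.07,-1,-0.1,1],
    [0,0,0,0.07,-1,-0.1,1],
    [0,0,0,0.07,-1,-0.1,1],
    [0,0,0,0.07,-1,-0.1,1],
    [0,0,0,0.07,-1,-0.1,1],
    [0,0,0,0.07,-1,-0.1,1],
    [0,0,0,0.07,-1,-0.1,1],
    [0,0,0,0.07,-1,-0.1,1],
    [0,0,0,0.07,-1,-0.1,1],
    [0,0,0,0.07,-1,-0.1,1],
    [0,0,0,0.07,-1,-0.1,1],
    [0,0,0,0.07,-1,-0.1,1],
    [0,0,0,0.07,-1,-0.1,1],
    [0,0,0,0,0,0,1],
    [0,0,0,0,0,0,1],
  ],
)

```text
t: 3.12
position: [593.4, 192.6, 298.9]
tcp_rot: [0.0, 1.0, 0.0, -0.0]
contact_force: [0.2, -0.6, 0.2]
gripper_width: 85.5
```

```bash
python3 -c "
from h import *
import pickle
o=env.get_obs(); im=vision.read_camera('wrist'); cv2.imwrite('pics/w2.png',im[:,:,::-1]); pickle.dump(o,open('w2.pkl','wb')); print(o['position'],o['joint_vel'].max())
W=cv2.imread('pics/w1.png')[:,:,::-1]; C=cam('wrist',pickle.load(open('w1.pkl','rb')))
S=cv2.imread('pics/scene0.png')[:,:,::-1]; D=cv2.imread('pics/side0.png')[:,:,::-1]
for n,b,b1,b2,k in [('steel',(385,215,440,315),(210,235,245,270),(318,182,355,202),'red'),('fork',(195,262,245,358),(285,222,310,255),(312,228,352,250),'black')]:
    P,c=blobs(W,b,k); Q,d=blobs(S,b1,k); T,e=blobs(D,b2,k)
    p,er=tri([ray(C,c),ray(cam('scene'),d),ray(cam('side'),e)]); print(n,len(P),c,p.round(1),np.round(er,1))
    r=cv2.minAreaRect(P.astype(np.float32)); print(cv2.boxPoints(r).round(1).tolist())
for n,uv in [('s FL',(378,90)),('s FR',(432,91)),('s NL',(373,282)),('s NR',(425,283)),('f FL',(212,140)),('f FR',(264,143)),('f NR',(254,321))]: print(n,plane(C,uv,6).round(1))
for n,uv in [('s tip',(407,102)),('f tip',(240,152))]: print(n,plane(C,uv,22).round(1))
"
```

```text
[593.42595632 192.60942034 298.91676623] 0.01853574244917181
steel 2173 [410.0276116  266.75425679] [ 515.7 -280.2   63.5] [0.7 0.7 1.3]
[[395.0, 229.0], [425.0, 229.0], [425.0, 304.0], [395.0, 304.0]]
fork 1963 [220.0815079  313.34335201] [ 469.8 -110.2   64. ] [0.8 0.8 1.5]
[[202.1999969482422, 347.79998779296875], [210.3000030517578, 275.3999938964844], [239.0, 278.6000061035156], [231.0, 351.0]]
s FL [ 664.4 -252.9    6. ]
s FR [ 664.  -301.8    6. ]
s NL [ 477.  -256.6    6. ]
s NR [ 475.9 -310.9    6. ]
f FL [ 620.2 -100.1    6. ]
f FR [ 617.4 -148.6    6. ]
f NR [ 431.3 -131.     6. ]
s tip [ 654.  -276.4   22. ]
f tip [ 610.7 -128.6   22. ]
```

View pics/w2.png

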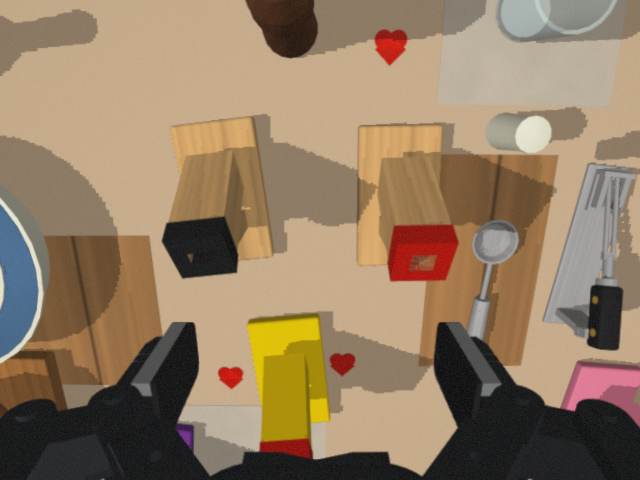

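The mouths show in this view: red hole at about (423,263), black hole at about (190,258). Now the close crop and the steel pregrasp.

```bash
cat >> h.py <<'E'
def grasp(p135,yaw,pitch,back):
    d=np.array([np.cos(np.radians(yaw)),np.sin(np.radians(yaw)),0]); a=np.radians(pitch)
    z=np.cos(a)*d-np.sin(a)*np.array([0,0,1]); y=[d[1],-d[0],0]
    return pose(z,y),np.array(p135)+(19-back)*z
E
python3 -c "
from h import *
import pickle
W=cv2.imread('pics/w2.png'); C=cam('wrist',pickle.load(open('w2.pkl','rb')))
a=cv2.resize(W[215:285,380:465],None,fx=8,fy=8,interpolation=cv2.INTER_CUBIC)[:,:400*2]
b=cv2.resize(W[210:280,155:245],None,fx=8,fy=8,interpolation=cv2.INTER_CUBIC)
cv2.imwrite('pics/crop2.png',cv2.resize(np.hstack([a,b]),None,fx=.55,fy=.55))
for uv,z in [((423,263),125),((190,258),125)]: print(plane(C,uv,z).round(1))
for uv in [(358,126),(442,125),(357,266),(172,126),(253,117),(273,258)]: print('foot',plane(C,uv,15).round(1))
G,p=grasp([525,-280,53],1.4,65,110); print(p); to(G,p)
G,p=grasp([525,-280,53],1.4,65,0); print(p)
"
```

```text
[554.4 104.  125. ]
[558.8 294.1 125. ]
foot [658.2 149.7  15. ]
foot [659.6  65.9  15. ]
foot [509.4 146.1  15. ]
foot [658.6 334.9  15. ]
foot [666.8 253.6  15. ]
foot [518.8 238.4  15. ]
[ 486.55321837 -280.9396191   135.47400862]
turn [ 0.34 25.03 -1.39] shift/30 [-5.88  15.663  3.266] | [-176.4  469.9   98. ]
[ 533.02735001 -279.80381579   35.78015205]
```

View pics/crop2.png

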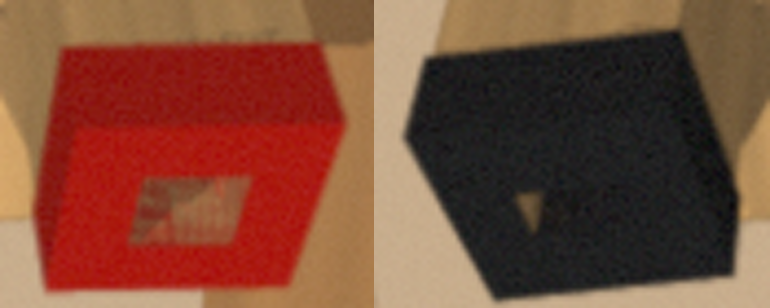

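Red mouth at about (554,105) with yaw 1.2°. The black mouth, from foot and collar together, is at about (559,285) with yaw 5.9°. Going to the steel now.

Request:
apply_moves(
  commands=[
    [0.1,6.25,-0.35,0,0,0,1],
    [0.1,6.25,-0.35,0,0,0,1],
    [0.1,6.25,-0.35,0,0,0,1],
    [0,6.25,-0.35,0,0,0,1],
    [0,0,0,-0.365,0.98,0.205,1],
    [0,0,0,-0.365,0.98,0.205,1],
    [0,0,0,-0.365,0.98,0.205,1],
    [0,0,0,-0.365,0.98,0.205,1],
    [0,0,0,-0.365,0.98,0.205,1],
    [0,0,0,-0.365,0.98,0.205,1],
    [0,0,0,-0.365,0.98,0.205,1],
    [0,0,0,-0.365,0.98,0.205,1],
    [0,0,0,-0.365,0.98,0.205,1],
    [0,0,0,-0.365,0.98,0.205,1],
    [0,0,0,-0.365,0.98,0.205,1],
    [0,0,0,-0.365,0.98,0.205,1],
    [0,0,0,-0.365,0.98,0.205,1],
    [0,0,0,-0.365,0.98,0.205,1],
    [0,0,0,-0.365,0.98,0.205,1],
    [0,0,0,-0.365,0.98,0.205,1],
  ],
)

```text
t: 4.83
position: [486.1, -283.1, 135.5]
tcp_rot: [-0.002, 0.976, 0.011, 0.216]
contact_force: [0.0, -0.6, 1.3]
gripper_width: 85.5
```

Request:
apply_moves(
  commands=[
    [0,0,0,0,0,0,1],
    [0,0,0,0,0,0,1],
  ],
)

```text
t: 5.0
position: [486.3, -282.5, 135.3]
tcp_rot: [-0.002, 0.976, 0.01, 0.216]
contact_force: [0.2, 0.4, 0.5]
gripper_width: 84.8
```

```bash
python3 -c "
from h import *
o=env.get_obs(); im=vision.read_camera('wrist'); cv2.imwrite('pics/w3.png',im[:,:,::-1]); C=cam('wrist',o)
P,c=blobs(im,(200,150,450,460),'red'); print(len(P),c,P.min(0),P.max(0),cv2.minAreaRect(P.astype(np.float32)))
r=ray(C,c); S=cv2.imread('pics/scene0.png')[:,:,::-1]; D=cv2.imread('pics/side0.png')[:,:,::-1]
print(tri([r,ray(cam('scene'),[225.1,252.6])]),tri([r,ray(cam('side'),[337.7,193])]))
print('at z 64', plane(C,c,64),'joints',o['q'].round(2))
G,p=grasp([525,-280,53],1.4,65,0); to(G,p)
"
```

```text
4522 [309.06169836 263.07496683] [287. 207.] [330. 322.] ((308.5, 264.5), (115.0, 43.0), 90.0)
(array([ 516.24934697, -279.20198494,   63.7491985 ]), [0.32444604264924826, 0.3244460426493152]) (array([ 515.12928131, -279.16590687,   65.97709778]), [0.9048992796558578, 0.9048992796556802])
at z 64 [ 516.15167592 -278.89166875   64.        ] joints [-0.75  0.39  1.96  0.59  0.56  0.33]
turn [ 0.05  0.04 -0.14] shift/30 [-0.011 -0.014  3.672] | [ -0.3  -0.4 110.2]
```

View pics/w3.png

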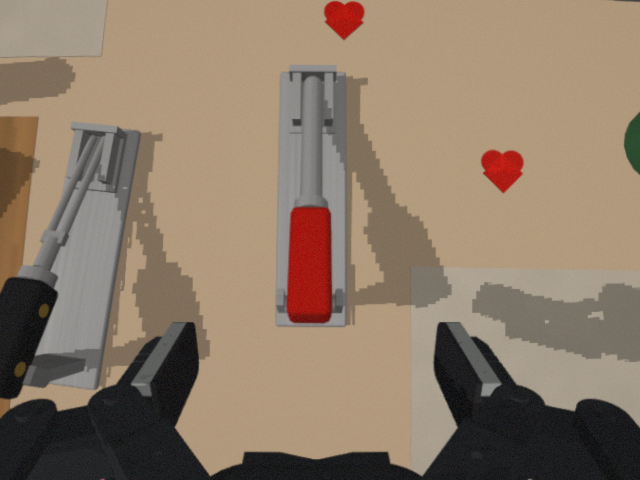

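The wrist view shows the steel centred between the fingers: handle (287–330, 207–322), tip (312,78). Descending and gripping.

Request:
apply_moves(
  commands=[
    [0,0,0,-0.01,-0.03,0.8,1],
    [0,0,0,0,-0.02,0.8,1],
    [0,0,0,0,0,0.8,1],
    [0,0,0,0,0,0.6,1],
    [0,0,0,0,0,0.4,1],
    [0,0,0,0,0,0.27,1],
    [0,0,0,0,0,0,0.5],
    [0,0,0,0,0,0,0.3],
    [0,0,0,0,0,0,0],
    [0,0,0,0,0,0,0],
    [0,0,0,0,0,0,0],
    [0,0,0,0,0,0,0],
    [0,0,0,0,0,0,0],
    [0,0,0,0,0,0,0],
  ],
  newtons=60,
)

```text
t: 6.22
position: [534.5, -278.2, 36.8]
tcp_rot: [-0.002, 0.976, 0.012, 0.217]
contact_force: [-1.9, 1.2, 6.3]
gripper_width: 23.3
```

Request:
apply_moves(
  commands=[
    [0,0,0,0,0,-0.1,0],
    [0,0,0,0,0,-0.3,0],
    [0,0,0,0,0,-0.6,0],
    [0,0,0,0,0,-0.9,0],
    [0,0,0,0,0,-0.9,0],
    [0,0,0,0,0,-0.9,0],
    [0,0,0,0,0,-0.9,0],
    [0,0,0,0,0,-0.9,0],
    [0,0,0,0,0,-0.9,0],
    [0,0,0,0,0,0,0],
  ],
)

```text
t: 7.05
position: [452.5, -280.9, 214.5]
tcp_rot: [-0.0, 0.976, 0.012, 0.218]
contact_force: [0.2, -0.2, -0.8]
gripper_width: 23.4
```

```bash
cat >> h.py <<'E'
def wz(yaw): a=np.radians(yaw); return np.array([-.5*np.cos(a),-.5*np.sin(a),.75**.5])
def insert(m,yaw,above):
    return grasp(np.array(m)+wz(yaw)*(135+above),yaw,105,0)
E
python3 -c "
from h import *
o=env.get_obs(); print(o['position'],o['contact_force'],o['gripper_width'])
im=vision.read_camera('wrist'); cv2.imwrite('pics/w4.png',im[:,:,::-1])
G,p=insert([554.2,104.7,125],1.2,60); print(p); to(G,p)
"
```

```text
[ 452.53563856 -280.85702161  214.46438208] [ 0.15192611 -0.24539098 -0.77826622] 23.380221821936885
[451.80490001 102.55512842 275.52236304]
turn [  0.18 -40.13   0.16] shift/30 [ -0.32  -12.766  -2.098] | [  -9.6 -383.   -63. ]
```

View pics/w4.png

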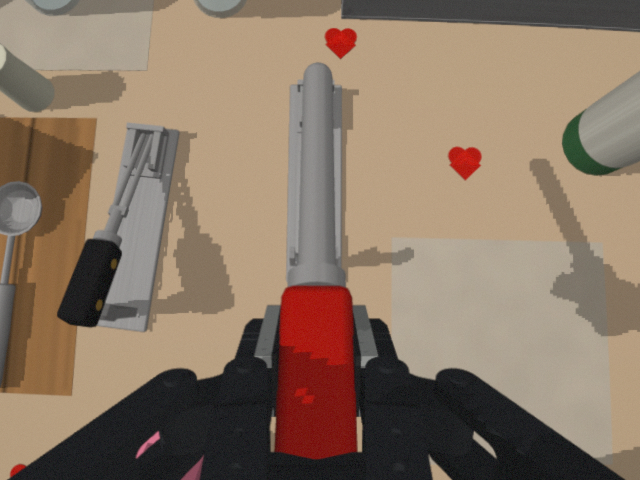

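The steel is held straight: the tip is at (317,63) and the handle is centred between the pads. Tilting and going to the red well.

Request:
apply_moves(
  commands=[
    [0.03,-6.7,0.03,0,0,0,0],
    [0.03,-6.7,0.03,0,0,0,0],
    [0.03,-6.7,0.03,0,0,0,0],
    [0.03,-6.7,0.03,0,0,0,0],
    [0.03,-6.7,0.03,0,0,0,0],
    [0.03,-6.65,0.03,0,0,0,0],
    [0,0,0,-0.02,-0.98,-0.16,0],
    [0,0,0,-0.02,-0.98,-0.16,0],
    [0,0,0,-0.02,-0.98,-0.16,0],
    [0,0,0,-0.02,-0.98,-0.16,0],
    [0,0,0,-0.02,-0.98,-0.16,0],
    [0,0,0,-0.02,-0.98,-0.16,0],
    [0,0,0,-0.02,-0.98,-0.16,0],
    [0,0,0,-0.02,-0.98,-0.16,0],
    [0,0,0,-0.02,-0.98,-0.16,0],
    [0,0,0,-0.02,-0.98,-0.16,0],
    [0,0,0,-0.02,-0.98,-0.16,0],
    [0,0,0,-0.02,-0.98,-0.16,0],
    [0,0,0,-0.02,-0.98,-0.16,0],
    [0,0,0,0,0,0,0],
  ],
)

```text
t: 8.77
position: [453.3, 106.4, 272.9]
tcp_rot: [-0.001, 0.991, 0.013, -0.132]
contact_force: [0.5, -0.2, -1.6]
gripper_width: 23.5
```

```bash
python3 -c "
from h import *
o=env.get_obs(); print(o['position'],o['contact_force'],o['joint_vel'].max())
im=vision.read_camera('wrist'); cv2.imwrite('pics/w5.png',im[:,:,::-1]); C=cam('wrist',o)
# predicted held points
r=rot(o)
f=lambda s,off=0: o['position']+r.apply([ (135-s)*.7071+off*.7071,0,-19+(135-s)*.7071-off*.7071])
for s in (0,116): print(s,f(s).round(1),proj(C,f(s)).round(1))
print('top116',proj(C,f(116,11)))
print('mouth pred',proj(C,[554.2,104.7,125]).round(1))
s=vision.read_camera('side'); cv2.imwrite('pics/s5.png',s[:,:,::-1])
print('side',proj(cam('side'),f(0)),proj(cam('side'),[554.2,104.7,125]))
G,p=insert([554.2,104.7,125],1.2,20); to(G,p)
a=im[0:480,180:460,::-1]; b=cv2.resize(s[170:310,200:340,::-1],None,fx=480/140,fy=480/140,interpolation=cv2.INTER_CUBIC)
cv2.imwrite('pics/c5.png',np.hstack([a,b]))
"
```

```text
[453.34970224 106.36052985 272.85141093] [ 0.45940914 -0.15784423 -1.5928242 ] 0.027438343948469147
0 [525.4 108.6 174.1] [314.2  77.9]
116 [467.8 106.7 274.7] [313.9 302.8]
top116 [313.73725732 292.27806962]
mouth pred [323.    6.4]
side [280.4092132  265.59940386] [272.08783208 272.89064348]
turn [-0.12  0.22  0.22] shift/30 [0.867 0.017 0.851] | [26.   0.5 25.5]
```

View pics/c5.png

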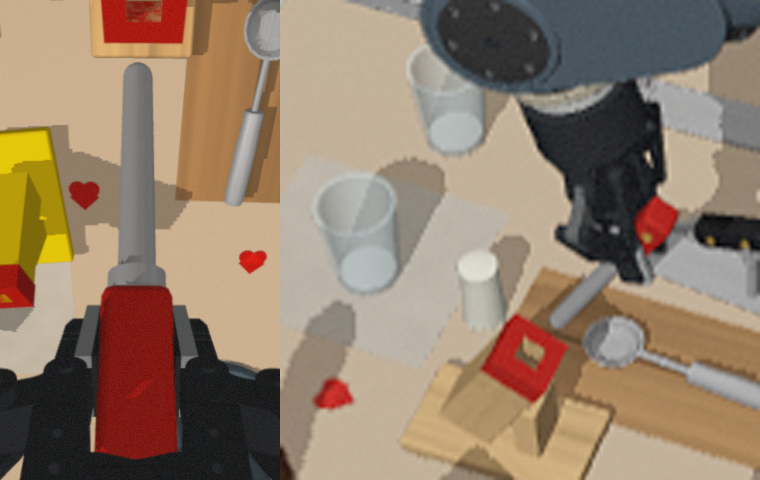

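The steel tip is at (317,62), a bit farther out than predicted (78). The mouth is at (323,10), and the side view agrees on the mouth position. Moving the tip close above the mouth for a relative measurement.

```bash
python3 -c "
from h import *
G,p=insert([554.2,105.7,125],1.2,18); to(G,p)"
```

```text
turn [-0.12  0.22  0.22] shift/30 [ 0.915 -0.017  0.898] | [27.4 -0.5 26.9]
```

Request:
apply_moves(
  commands=[
    [-0.1,0.2,0.2,0,0,0,0],
    [0,0,0,0.25,0,0.25,0],
    [0,0,0,0.25,0,0.25,0],
    [0,0,0,0.22,-0.01,0.2,0],
    [0,0,0,0.2,-0.01,0.2,0],
    [0,0,0,0,0,0,0],
    [0,0,0,0,0,0,0],
    [0,0,0,0,0,0,0],
  ],
)

```text
t: 9.53
position: [473.3, 103.2, 240.4]
tcp_rot: [0.001, 0.991, 0.009, -0.13]
contact_force: [-0.1, 0.5, -1.7]
gripper_width: 23.2
```

```bash
python3 -c "
from h import *
o=env.get_obs(); print(o['position'],o['contact_force'],o['joint_vel'].max())
im=vision.read_camera('wrist'); s=vision.read_camera('side'); cv2.imwrite('pics/w6.png',im[:,:,::-1]);cv2.imwrite('pics/s6.png',s[:,:,::-1]); C=cam('wrist',o)
r=rot(o); f=lambda s,off=0: o['position']+r.apply([ (135-s)*.7071+off*.7071,0,-19+(135-s)*.7071-off*.7071])
for k in (0,7,50): print(k,f(k).round(1),proj(C,f(k)).round(1))
m=np.array([554.2,105.7,125]);ey=np.array([-.021,1,0]);ex=np.cross(ey,wz(1.2))
print('mouth',proj(C,m),[proj(C,m+a*10*ex+b*10*ey).round(0).tolist() for a,b in [(1,1),(1,-1),(-1,-1),(-1,1)]])
to(*insert(m,1.2,18))
a=cv2.resize(im[0:200,240:390,::-1],None,fx=3,fy=3,interpolation=cv2.INTER_CUBIC)
b=cv2.resize(s[230:310,240:300,::-1],None,fx=5,fy=5,interpolation=cv2.INTER_CUBIC); b=cv2.copyMakeBorder(b,0,200,0,0,cv2.BORDER_CONSTANT)
cv2.imwrite('pics/c6.png',np.hstack([a,b]))
"
```

```text
[473.34647503 103.21919018 240.3867695 ] [-0.10324239  0.46949345 -1.67553454] 0.00048497690076946496
0 [545.9 104.6 141.9] [314.2  77.9]
7 [542.4 104.6 148. ] [314.2  87.9]
50 [520.8 104.1 185.2] [314.1 158.2]
mouth [312.50548893  54.40861329] [[292.0, 37.0], [332.0, 37.0], [331.0, 70.0], [294.0, 70.0]]
turn [-0.07 -0.1  -0.11] shift/30 [-0.003 -0.024  0.055] | [-0.1 -0.7  1.6]
```

View pics/c6.png

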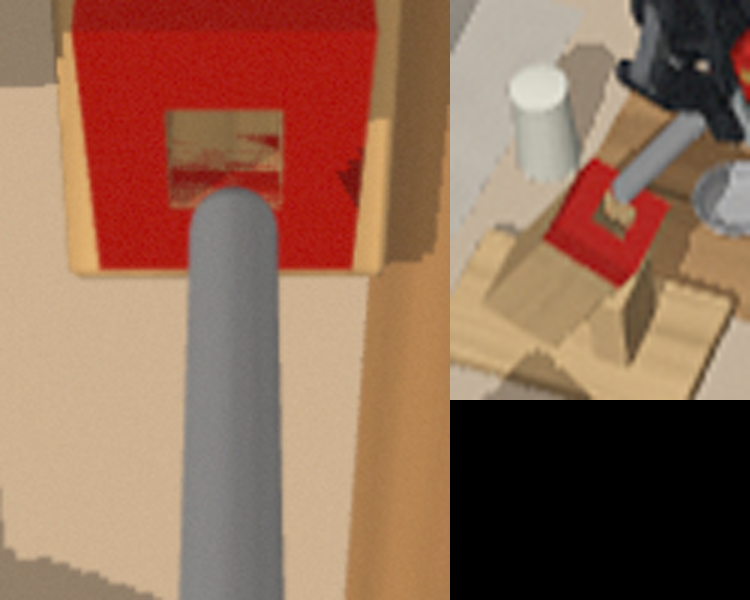

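In the crop, the hole spans 295.7–334.3 by 36.7–69.3 px with its centre at x=315. The rod tip's centre is at 317.7 with its apex at row 62, so lateral is about 1.3 mm off. I'll get the rod's depth numerically from its apparent width.

```bash
cat >> h.py <<'E'
def rodline(im,C,o,r0,r1,x0=260,x1=380,rad=7.):
    "held rod's axis in tool frame from its apparent width, row by row"
    c=im[:,x0:x1].astype(int); sat=c.max(2)-c.min(2); pts=[]
    for v in range(r0,r1,4):
        row=sat[v]; mid=317-x0; L=mid; Rr=mid
        while row[L]<35 and L>0: L-=1
        while row[Rr]<35 and Rr<x1-x0-1: Rr+=1
        c0,a=ray(C,(L+x0+.5,v)); _,b=ray(C,(Rr+x0-.5,v)); h=np.arccos(a@b)/2
        m=(a+b)/np.linalg.norm(a+b); pts.append(rot(o).inv().apply(c0+m*rad/np.sin(h)-o["position"]))
    return np.array(pts)
E
python3 -c "
from h import *
o=env.get_obs(); im=cv2.imread('pics/w6.png')[:,:,::-1]; C=cam('wrist',o)
P=rodline(im,C,o,84,255)
A=np.polyfit(P[:,0],P[:,2],1); print('z=a x+b',A,'resid',np.std(P[:,2]-np.polyval(A,P[:,0])),'expect slope 1, b=-19'); print(P[::8].round(1)); 
for x in (60,80,95): print(x,np.polyval(A,x))
"
```

```text
z=a x+b [  1.17849363 -36.43960907] resid 3.2408301797323973 expect slope 1, b=-19
[[92.7  1.7 78.6]
 [77.6  1.3 53.2]
 [64.8  1.3 37.5]
 [52.7  1.  28.3]
 [42.3  1.  15.1]
 [33.1  1.   3.2]]
60 34.27000884958784
80 57.839881489873136
95 75.51728597008712
```

The width fit is noisy. It suggests the rod sits 0–4 mm towards the camera, so I'll correct about 1.5 mm there and 1.3 mm sideways, then feel my way in.

Request:
apply_moves(
  commands=[
    [0,0,0,-0.035,-0.045,0.035,0],
    [0,0,0,0.07,0,0.07,0],
    [0,0,0,0.07,0,0.07,0],
    [0,0,0,0.07,0,0.07,0],
    [0,0,0,0.07,0,0.07,0],
    [0,0,0,0.07,0,0.07,0],
    [0,0,0,0,0,0,0],
  ],
)

```text
t: 10.22
position: [479.5, 104.7, 226.1]
tcp_rot: [0.001, 0.991, 0.009, -0.13]
contact_force: [0.5, 0.4, -2.8]
gripper_width: 23.2
```

Request:
apply_moves(
  commands=[
    [0,0,0,0.07,0,0.07,0],
    [0,0,0,0.07,0,0.07,0],
    [0,0,0,0,0,0,0],
  ],
)

```text
t: 10.47
position: [482.5, 104.8, 221.1]
tcp_rot: [0.001, 0.991, 0.009, -0.13]
contact_force: [-0.8, -1.0, -1.4]
gripper_width: 23.5
```

Request:
apply_moves(
  commands=[
    [0,0,0,0.07,0,0.07,0],
    [0,0,0,0.07,0,0.07,0],
    [0,0,0,0,0,0,0],
  ],
)

```text
t: 10.72
position: [485.3, 104.9, 215.8]
tcp_rot: [0.001, 0.991, 0.009, -0.13]
contact_force: [-1.3, 0.3, -3.9]
gripper_width: 23.3
```

No contact, and the tip should be 9–15 mm inside. Continuing.

Request:
apply_moves(
  commands=[
    [0,0,0,0.08,0,0.08,0],
    [0,0,0,0.08,0,0.08,0],
    [0,0,0,0.08,0,0.08,0],
    [0,0,0,0.08,0,0.08,0],
    [0,0,0,0,0,0,0],
  ],
)

```text
t: 11.13
position: [492.2, 105.0, 203.9]
tcp_rot: [0.001, 0.991, 0.009, -0.13]
contact_force: [-0.6, -0.0, -3.9]
gripper_width: 23.4
```

Request:
apply_moves(
  commands=[
    [0,0,0,0.08,0,0.08,0],
    [0,0,0,0.08,0,0.08,0],
    [0,0,0,0.08,0,0.08,0],
    [0,0,0,0.08,0,0.08,0],
    [0,0,0,0,0,0,0],
  ],
)

```text
t: 11.55
position: [499.1, 105.1, 192.2]
tcp_rot: [0.001, 0.991, 0.009, -0.13]
contact_force: [-0.8, 0.1, -5.1]
gripper_width: 23.3
```

```bash
python3 -c "
from h import *
o=env.get_obs(); print(o['position'],o['contact_force'],o['moment'])
r=rot(o); print((o['position']+r.apply([95.5,0,76.5])-[554.2,105.7,125])@wz(1.2))
im=vision.read_camera('wrist'); cv2.imwrite('pics/w7.png',im[:,:,::-1])"
```

```text
[499.07750417 105.12179078 192.21215234] [-0.84269659  0.14667739 -5.12859482] [-0.01279781  0.21124135  0.02810917]
-35.844656320076446
```

View pics/w7.png

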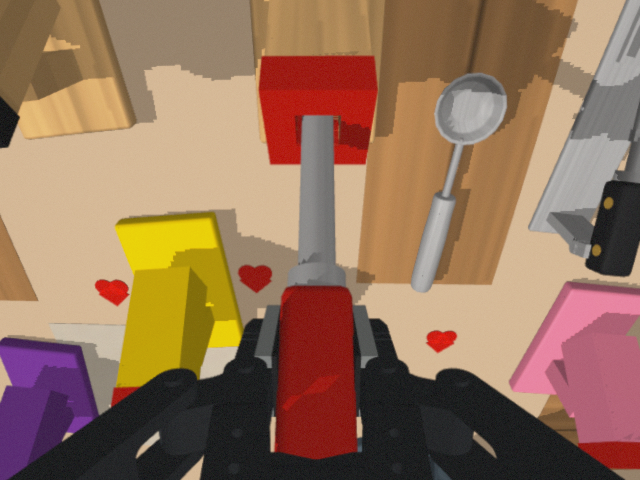

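The wrist picture shows the rod in the red bore with clearance on both sides: rod 301–333, bore 296–340. Continuing gently; this is picture 11, so one remains.

Request:
apply_moves(
  commands=[
    [0,0,0,0.07,0,0.07,0],
    [0,0,0,0.07,0,0.07,0],
    [0,0,0,0.07,0,0.07,0],
    [0,0,0,0.07,0,0.07,0],
    [0,0,0,0,0,0,0],
  ],
)

```text
t: 12.02
position: [505.0, 105.3, 182.1]
tcp_rot: [0.001, 0.991, 0.009, -0.13]
contact_force: [-2.1, 1.2, -6.6]
gripper_width: 23.7
```

Request:
apply_moves(
  commands=[
    [0,0,0,0.04,0,0.04,0],
    [0,0,0,0.04,0,0.04,0],
    [0,0,0,0.04,0,0.04,0],
    [0,0,0,0,0,0,0],
  ],
)

```text
t: 12.35
position: [507.4, 105.3, 178.0]
tcp_rot: [0.001, 0.991, 0.009, -0.13]
contact_force: [-3.1, 0.8, -4.4]
gripper_width: 23.7
```

Request:
apply_moves(
  commands=[
    [0,0,0,0.04,0,0.04,0],
    [0,0,0,0.04,0,0.04,0],
    [0,0,0,0,0,0,0],
  ],
)

```text
t: 12.6
position: [509.0, 105.4, 175.1]
tcp_rot: [0.001, 0.991, 0.009, -0.13]
contact_force: [-5.3, -0.1, -4.5]
gripper_width: 23.4
```

Request:
apply_moves(
  commands=[
    [0,0,0,0.04,0,0.04,0],
    [0,0,0,0.04,0,0.04,0],
    [0,0,0,0,0,0,0],
  ],
)

```text
t: 12.85
position: [510.7, 105.4, 172.2]
tcp_rot: [0.001, 0.991, 0.009, -0.13]
contact_force: [-4.4, 0.0, -4.3]
gripper_width: 23.2
```

A few newtons of side force along −ex means the rod rubs the upper wall, so I'll shift 1.5 mm away from it and continue.

Request:
apply_moves(
  commands=[
    [0,0,0,-0.04,0,0.04,0],
    [0,0,0,0,0,0,0],
  ],
)

```text
t: 13.02
position: [510.1, 105.4, 171.7]
tcp_rot: [0.001, 0.992, 0.009, -0.129]
contact_force: [-0.0, 0.4, -2.4]
gripper_width: 23.2
```

Request:
apply_moves(
  commands=[
    [0,0,0,0.04,0,0.04,0],
    [0,0,0,0.04,0,0.04,0],
    [0,0,0,0,0,0,0],
  ],
)

```text
t: 13.27
position: [511.6, 105.4, 168.5]
tcp_rot: [0.001, 0.992, 0.009, -0.129]
contact_force: [0.6, -0.3, -2.1]
gripper_width: 23.4
```

Request:
apply_moves(
  commands=[
    [0,0,0,0.04,0,0.04,0],
    [0,0,0,0.04,0,0.04,0],
    [0,0,0,0,0,0,0],
  ],
)

```text
t: 13.52
position: [513.0, 105.4, 165.4]
tcp_rot: [0.001, 0.991, 0.009, -0.13]
contact_force: [0.1, 0.2, -1.7]
gripper_width: 23.1
```

Request:
apply_moves(
  commands=[
    [0,0,0,0.04,0,0.04,0],
    [0,0,0,0.04,0,0.04,0],
    [0,0,0,0,0,0,0],
  ],
)

```text
t: 13.77
position: [514.6, 105.4, 162.4]
tcp_rot: [0.001, 0.991, 0.009, -0.13]
contact_force: [0.7, 0.1, -2.0]
gripper_width: 23.2
```

Free now: the force is the tool weight alone. Continuing.

Request:
apply_moves(
  commands=[
    [0,0,0,0.04,0,0.04,0],
    [0,0,0,0.03,0,0.03,0],
    [0,0,0,0,0,0,0],
  ],
)

```text
t: 14.02
position: [516.0, 105.5, 159.9]
tcp_rot: [0.001, 0.991, 0.009, -0.13]
contact_force: [-0.6, 0.1, -2.7]
gripper_width: 23.3
```

Request:
apply_moves(
  commands=[
    [0,0,0,0.04,0,0.04,0],
    [0,0,0,0.03,0,0.03,0],
    [0,0,0,0,0,0,0],
  ],
)

```text
t: 14.27
position: [517.5, 105.5, 157.4]
tcp_rot: [0.001, 0.991, 0.009, -0.13]
contact_force: [0.7, 0.2, -1.5]
gripper_width: 23.5
```

Request:
apply_moves(
  commands=[
    [0,0,0,0.04,0,0.04,0],
    [0,0,0,0.03,0,0.03,0],
    [0,0,0,0,0,0,0],
  ],
)

```text
t: 14.52
position: [519.0, 105.5, 154.8]
tcp_rot: [0.001, 0.991, 0.009, -0.13]
contact_force: [0.6, 0.2, -1.7]
gripper_width: 23.4
```

Request:
apply_moves(
  commands=[
    [0,0,0,0.04,0,0.04,0],
    [0,0,0,0.03,0,0.03,0],
    [0,0,0,0,0,0,0],
  ],
)

```text
t: 14.77
position: [520.0, 105.6, 153.5]
tcp_rot: [0.001, 0.991, 0.009, -0.131]
contact_force: [-7.1, -0.1, 12.1]
gripper_width: 23.3
```

The force jumped to (−7,0,12), which is the bottom reaction along the bore at about 80 mm depth. I'll ease off slightly, then release.

Request:
apply_moves(
  commands=[
    [0,0,0,-0.01,0,-0.01,0],
    [0,0,0,0,0,0,0],
  ],
)

```text
t: 14.93
position: [519.9, 105.6, 153.6]
tcp_rot: [0.001, 0.991, 0.009, -0.13]
contact_force: [-5.9, 0.4, 7.9]
gripper_width: 23.3
```

Request:
apply_moves(
  commands=[
    [0,0,0,0,0,0,0.35],
    [0,0,0,0,0,0,0.5],
    [0,0,0,0,0,0,0.7],
    [0,0,0,0,0,0,0.8],
    [0,0,0,0,0,0,0.8],
    [0,0,0,0,0,0,0.8],
  ],
)

```text
t: 15.43
position: [520.3, 105.6, 152.8]
tcp_rot: [0.001, 0.991, 0.009, -0.13]
contact_force: [0.2, -0.4, 0.7]
gripper_width: 68.6
```

Request:
apply_moves(
  commands=[
    [0,0,0,0,0,-0.3,0.8],
    [0,0,0,0,0,-0.6,0.8],
    [0,0,0,0,0,-0.9,0.8],
    [0,0,0,0,0,-0.9,0.8],
    [0,0,0,0,0,-0.9,0.8],
    [0,0,0,0,0,-0.9,1],
    [0,0,0,0,0,0,1],
  ],
)

```text
t: 16.02
position: [557.4, 106.3, 288.9]
tcp_rot: [0.001, 0.992, 0.009, -0.126]
contact_force: [0.6, -1.1, -0.5]
gripper_width: 85.7
```

```bash
python3 -c "
from h import *
o=env.get_obs(); print(o['position'],o['contact_force'])
im=vision.read_camera('wrist'); cv2.imwrite('pics/w8.png',im[:,:,::-1])
C=cam('wrist',o); P,c=blobs(im,(150,0,480,400),'red'); print(len(P),c,P.min(0),P.max(0))
print('exp handle',proj(C,np.array([554.2,105.7,125])+wz(1.2)*(149-80)))
print('side'); s=vision.read_camera('side'); cv2.imwrite('pics/s8.png',s[:,:,::-1]); print(blobs(s,(240,190,320,300),'red')[1], proj(cam('side'),np.array([554.2,105.7,125])+wz(1.2)*69))
fd=[np.cos(np.radians(-6.3)),np.sin(np.radians(-6.3))]
G,p=grasp([479.1,-111.2,52],-6.3,65,110); print(p); to(G,p)"
```

```text
[557.43067269 106.27676575 288.88041921] [ 0.62533112 -1.13480341 -0.47352703]
3561 [317.47879809 154.06430778] [283. 127.] [352. 188.]
exp handle [315.74339596 256.93601902]
side
[276.38530067 270.34075724] [282.81895686 262.55665615]
[ 440.87398934 -106.97980913  134.47400862]
turn [-0.72 39.76  7.49] shift/30 [-4.844  7.481  3.252] | [-145.3  224.4   97.6]
```

Request:
apply_moves(
  commands=[
    [-0.12,6.63,1.25,0,0,0,1],
    [-0.12,6.63,1.25,0,0,0,1],
    [-0.12,6.63,1.25,0,0,0,1],
    [-0.12,6.63,1.25,0,0,0,1],
    [-0.12,6.63,1.25,0,0,0,1],
    [-0.12,6.63,1.25,0,0,0,1],
    [0,0,0,0,0.93,0,1],
    [0,0,0,0,0.93,0,1],
    [0,0,0,0,0.94,0,1],
    [0,0,0,0,0.94,0,1],
    [0,0,0,0,0.94,0,1],
    [0,0,0,-0.6,0.7,0.4,1],
    [0,0,0,-0.7,0.7,0.47,1],
    [0,0,0,-0.7,0.7,0.47,1],
    [0,0,0,-0.7,0.7,0.47,1],
    [0,0,0,-0.7,0,0.47,1],
    [0,0,0,-0.7,0,0.47,1],
    [0,0,0,-0.7,0,0.47,1],
    [0,0,0,0,0,0,1],
    [0,0,0,0,0,0,1],
  ],
)

```text
t: 17.78
position: [440.3, -106.8, 134.5]
tcp_rot: [0.012, 0.975, -0.054, 0.214]
contact_force: [-0.3, 0.3, 0.0]
gripper_width: 85.5
```

```bash
python3 -c "
from h import *
o8=None
im=cv2.imread('pics/w8.png')[:,:,::-1].astype(int); m=((im[...,0]>110)&(im[...,1]<60)&(im[...,2]<60)).astype(np.uint8)
n,l,s,c=cv2.connectedComponentsWithStats(m); print([(s[i].tolist()) for i in range(1,n) if s[i,4]>300])
o=env.get_obs(); print(o['position'],o['joint_vel'].max())
im=vision.read_camera('wrist'); cv2.imwrite('pics/w9.png',im[:,:,::-1]); C=cam('wrist',o)
P,c=blobs(im,(230,150,420,318),'black'); print(len(P),c,P.min(0),P.max(0),cv2.minAreaRect(P.astype(np.float32)))
for v in range(int(P[:,1].min())+8,int(P[:,1].max()),20): q=P[P[:,1]==v]; print(v,q[:,0].min(),q[:,0].max())
print('at z 64', plane(C,c,64),'expect 469.8 -110.2'); print('scene tri',tri([ray(C,c),ray(cam('scene'),[296.2,238.6])]))
G,p=grasp([479.1,-111.2,52],-6.3,65,0); to(G,p)
"
```

```text
[[283, 127, 70, 62, 3561], [296, 212, 37, 98, 3425], [257, 260, 25, 21, 377], [145, 272, 24, 20, 330], [198, 345, 30, 31, 548], [538, 393, 47, 17, 491]]
[ 440.33476484 -106.84442736  134.49773666] 0.025932360503049853
4667 [313.88900793 262.7690165 ] [292. 205.] [336. 317.] ((314.0, 261.0), (112.0, 44.0), 90.0)
213 294.0 332.0
233 294.0 333.0
253 293.0 334.0
273 293.0 335.0
293 293.0 336.0
313 294.0 335.0
at z 64 [ 470.1303709 -109.8451096   64.       ] expect 469.8 -110.2
scene tri (array([ 470.13046534, -109.70092765,   63.93493472]), [0.14450151468744563, 0.14450151468746147])
turn [ 0.02  0.09 -0.  ] shift/30 [-0.038 -0.005  3.692] | [ -1.1  -0.2 110.8]
```

The steel stands in its well. The fork is aligned and centred, so I'll grip it.

Request:
apply_moves(
  commands=[
    [0,0,0,-0.02,-0.02,0.8,1],
    [0,0,0,-0.02,-0.02,0.8,1],
    [0,0,0,0,0,0.8,1],
    [0,0,0,0,0,0.6,1],
    [0,0,0,0,0,0.4,1],
    [0,0,0,0,0,0.2,1],
    [0,0,0,0,0,0,0.5],
    [0,0,0,0,0,0,0.3],
    [0,0,0,0,0,0,0],
    [0,0,0,0,0,0,0],
    [0,0,0,0,0,0,0],
    [0,0,0,0,0,0,0],
    [0,0,0,0,0,0,0],
    [0,0,0,0,0,0,0],
  ],
  newtons=60,
)

```text
t: 19.0
position: [484.9, -110.7, 39.8]
tcp_rot: [0.012, 0.975, -0.054, 0.216]
contact_force: [-1.8, 2.5, 7.5]
gripper_width: 22.9
```

Request:
apply_moves(
  commands=[
    [0,0,0,0,0,-0.1,0],
    [0,0,0,0,0,-0.3,0],
    [0,0,0,0,0,-0.6,0],
    [0,0,0,0,0,-0.9,0],
    [0,0,0,0,0,-0.9,0],
    [0,0,0,0,0,-0.9,0],
    [0,0,0,0,0,-0.9,0],
    [0,0,0,0,0,-0.9,0],
    [0,0,0,0,0,-0.9,0],
    [0,0,0,0,0,-0.9,0],
    [0,0,0,0,0,-0.9,0],
    [0,0,0,0,0,-0.9,0],
    [0,0,0,0,0,0,0],
  ],
)

```text
t: 20.08
position: [373.4, -98.8, 283.3]
tcp_rot: [0.012, 0.974, -0.053, 0.219]
contact_force: [1.3, -1.0, -1.5]
gripper_width: 23.3
```

```bash
python3 -c "
from h import *
o=env.get_obs(); print(o['position'],o['contact_force'],o['gripper_width'])
G,p=insert([559,285,125],5.9,60); print(p); to(G,p)
p[2]+=90; to(G,p)
"
```

```text
[373.39604257 -98.7918853  283.31808585] [ 1.25778073 -1.04809411 -1.52208749] 23.276775566472065
[457.1249627  274.47223901 275.52236304]
turn [  1.16 -40.17 -12.36] shift/30 [  3.984 -12.089  -0.799] | [ 119.5 -362.7  -24. ]
turn [  1.16 -40.17 -12.36] shift/30 [  3.208 -12.089  -3.696] | [  96.2 -362.7 -110.9]
```

Request:
apply_moves(
  commands=[
    [0.19,-6.7,-2.06,0,0,0,0],
    [0.19,-6.7,-2.06,0,0,0,0],
    [0.19,-6.7,-2.06,0,0,0,0],
    [0.19,-6.7,-2.06,0,0,0,0],
    [0.19,-6.7,-2.06,0,0,0,0],
    [0.19,-6.7,-2.06,0,0,0,0],
    [0,0,0,0,0,-0.92,0],
    [0,0,0,0,0,-0.92,0],
    [0,0,0,0,0,-0.92,0],
    [0,0,0,0,0,-0.92,0],
    [0,0,0,0,0,0,0],
  ],
)

```text
t: 21.0
position: [404.7, -96.0, 389.0]
tcp_rot: [0.006, 0.99, 0.051, -0.13]
contact_force: [1.1, -0.2, -1.7]
gripper_width: 23.0
```

Request:
apply_moves(
  commands=[
    [0,0,0,0,-0.93,0,0],
    [0,0,0,0,-0.93,0,0],
    [0,0,0,0,-0.93,0,0],
    [0,0,0,0,-0.93,0,0],
    [0,0,0,0,-0.93,0,0],
    [0,0,0,0,-0.93,0,0],
    [0,0,0,0,-0.93,0,0],
    [0,0,0,0,-0.93,0,0],
    [0,0,0,0,-0.93,0,0],
    [0,0,0,0,-0.93,0,0],
    [0,0,0,0,-0.93,0,0],
    [0,0,0,0,-0.93,0,0],
    [0,0,0,0,-0.93,0,0],
    [0,0,0,0.8,0,0,0],
    [0,0,0,0.8,0,0,0],
    [0,0,0,0.8,0,0,0],
    [0,0,0,0.8,0,0,0],
    [0,0,0,0,0,0,0],
  ],
)

```text
t: 22.5
position: [459.6, 274.4, 357.8]
tcp_rot: [0.006, 0.99, 0.051, -0.135]
contact_force: [0.6, 0.2, -1.6]
gripper_width: 23.4
```

```bash
python3 -c "
from h import *
o=env.get_obs(); print(o['position'],o['contact_force'],o['gripper_width'])
im=vision.read_camera('wrist'); cv2.imwrite('pics/w10.png',im[:,:,::-1])
G,p=insert([559,285,125],5.9,18); to(G,p)
"
```

```text
[459.56142066 274.40088191 357.77594785] [ 0.64093488  0.19337932 -1.58052315] 23.38572671202904
turn [-0.11  0.51 -0.01] shift/30 [ 1.674 -0.006  3.676] | [ 50.2  -0.2 110.3]
```

Request:
apply_moves(
  commands=[
    [-0.1,0.5,0,0,0,0.7,0],
    [0,0,0,0,0,0.7,0],
    [0,0,0,0,0,0.6,0],
    [0,0,0,0.4,0,0.4,0],
    [0,0,0,0.4,0,0.4,0],
    [0,0,0,0.4,0,0.4,0],
    [0,0,0,0.3,0,0.3,0],
    [0,0,0,0.17,0,0.17,0],
    [0,0,0,0,0,0,0],
    [0,0,0,0,0,0,0],
  ],
)

```text
t: 23.38
position: [477.0, 277.0, 242.6]
tcp_rot: [0.006, 0.99, 0.052, -0.129]
contact_force: [0.8, 0.6, -1.2]
gripper_width: 23.5
```

```bash
python3 -c "
from h import *
o=env.get_obs(); print(o['position'],o['contact_force'],o['joint_vel'].max())
im=vision.read_camera('wrist'); cv2.imwrite('pics/w11.png',im[:,:,::-1]); C=cam('wrist',o)
r=rot(o); f=lambda s,off=0: o['position']+r.apply([ (135-s)*.7071+off*.7071,0,-19+(135-s)*.7071-off*.7071])
print(f(0),proj(C,f(0)))
m=np.array([559,285,125.]);a=np.radians(5.9);ey=np.array([-np.sin(a),np.cos(a),0]);ex=np.cross(ey,wz(5.9))
print('mouth',proj(C,m),[proj(C,m+i*ex+j*ey).round(1).tolist() for i,j in [(6,10),(6,-10),(-6,-10),(-6,10)]])
print('outer',[proj(C,m+i*ex+j*ey).round(1).tolist() for i,j in [(23,23),(23,-23),(-23,-23),(-23,23)]])
to(*insert(m,5.9,18))
b=cv2.convertScaleAbs(im[0:130,240:390],alpha=2.2,beta=0)
cv2.imwrite('pics/c11.png',cv2.resize(b[:,:,::-1],None,fx=4.6,fy=4.6,interpolation=cv2.INTER_CUBIC))
"
```

```text
[477.04750208 277.02315509 242.61860633] [ 0.7733805   0.64797701 -1.22623718] 0.0039263067500288325
[549.36051527 284.72809562 144.28402717] [314.14434396  77.71273039]
mouth [315.66028034  51.03970626] [[296.0, 40.9], [335.3, 40.9], [334.4, 60.7], [296.9, 60.7]]
outer [[267.1, 9.5], [364.2, 9.5], [356.0, 85.9], [275.3, 85.9]]
turn [-0.1  -0.23  0.09] shift/30 [0.061 0.019 0.121] | [1.8 0.6 3.6]
```

View pics/c11.png

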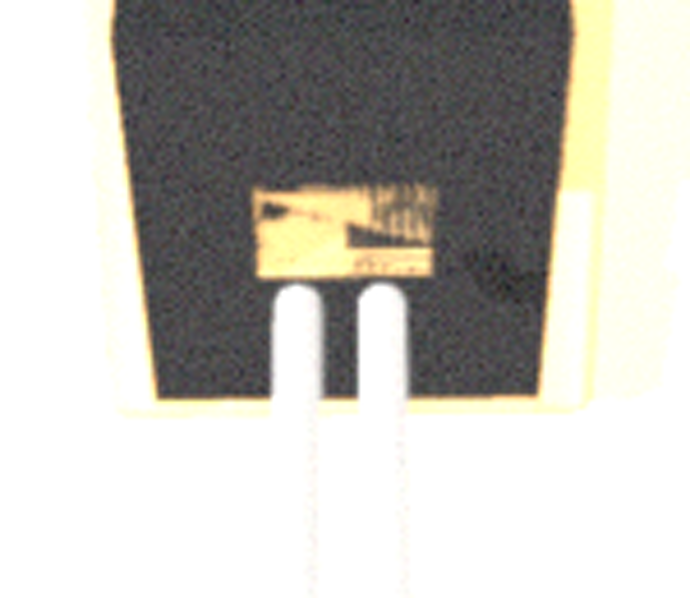

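The last picture shows the fork prongs centred at x=313.9 and the black bore at x 295–335, rows 40–60, centre 315. The apparent-size depths say the prongs sit about 5 mm too far towards the camera, so I'll correct by that and 0.5 mm sideways, then feel in.

Request:
apply_moves(
  commands=[
    [0,-0.2,0,-0.06,0.02,0.06,0],
    [0,0,0,-0.06,0,0.06,0],
    [0,0,0,0.07,0,0.07,0],
    [0,0,0,0.07,0,0.07,0],
    [0,0,0,0.07,0,0.07,0],
    [0,0,0,0.07,0,0.07,0],
    [0,0,0,0,0,0,0],
  ],
)

```text
t: 24.02
position: [479.0, 276.5, 229.0]
tcp_rot: [0.006, 0.99, 0.052, -0.131]
contact_force: [-0.8, 0.5, -1.9]
gripper_width: 23.4
```

```bash
python3 -c "
from h import *
o=env.get_obs(); print(o['position'],o['contact_force'])
im=vision.read_camera('wrist'); cv2.imwrite('pics/w12.png',im[:,:,::-1])
V=im.max(2).astype(int)
for v in range(20,90,3): print(v,' '.join(f'{V[v,u]:3d}' for u in range(288,344,2)))
"
```

```text
[478.95539481 276.53307088 228.98811882] [-0.84138302  0.48421032 -1.91929455]
20  39  31  36  34  37  35  36  36  36  38  35  35  38  38  30  34  40  34  33  31  37  33  29  36  39  33  38  36
23  33  30  38  33  36  37  37  38  39  33  30  37  38  30  40  36  35  38  35  36  33  38  38  39  37  36  37  36
26  31  33  32  36  39  33  36  30  37  34  37  41  35  34  38  32  34  33  38  36  34  40  39  34  37  33  32  32
29  41  34  41  33  33  32  40  30  35  39  37  39  32  34  36  35  35  33  32  34  36  37  38  37  38  37  38  29
32  36  30  39  35  39  40  38  39  40  34  40  35  35  35  32  38  40  36  32  36  36  31  32  37  38  28  37  34
35  36  34  30  37  37  34  35  34  37  38  38  35  36  37  35  32  29  35  37  35  37  36  30  34  31  35  37  36
38  36  34  32  33  35  33  28  39  33  30  36  34  40  31  39  38  30  36  37  31  38  26  35  33  39  35  38  35
41  32  40  36  41  37  35  33  38  36  37  38  31  35  37  37  32  37  36  36  34  34  28  34  34  39  36  37  29
44  36  34  32  31  37  35  37  38  37  36  41  34  34  38  35  35  37  38  33  36  36  30  36  40  3
[... 1038 characters left out ...]
31  25  25
74  39  40  36  38  33  49 127 141 134 118 113  59  40  33  34 124 146 140 125 112  70  28  33  28  28  28  28  27
77  40  39  39  33  37  48 131 140 130 118 113  62  35  35  36 120 146 141 123 116  72  36  37  37  40  38  36  30
80  36  37  33  39  31  48 129 141 134 116 111  60  40  41  31 121 144 138 125 114  78  38  36  37  35  33  37  37
83  34  35  35  37  39  54 129 143 132 116 112  62  40  38  37 124 145 141 121 117  83  40  35  36  35  35  37  34
86  31  39  34  33  35  50 139 144 133 118 113  63  37  36  41 122 144 139 127 116  88  35  37  32  39  35  32  34
89  37  39  37  37  39  53 144 141 134 116 113  62  37  38  32 100 142 140 126 117  90  35  37  37  34  36  36  33
```

The bore is at rows 47–67, x 292–333, and the prongs at 299–328, so it's consistent. Feeling in.

Request:
apply_moves(
  commands=[
    [0,0,0,0.06,0,0.06,0],
    [0,0,0,0.06,-0.01,0.06,0],
    [0,0,0,0,0,0,0],
  ],
)

```text
t: 24.32
position: [481.4, 277.2, 224.8]
tcp_rot: [0.006, 0.99, 0.052, -0.131]
contact_force: [-0.7, 0.4, -0.8]
gripper_width: 23.2
```

Request:
apply_moves(
  commands=[
    [0,0,0,0.05,0,0.05,0],
    [0,0,0,0.05,0,0.05,0],
    [0,0,0,0,0,0,0],
  ],
)

```text
t: 24.57
position: [483.5, 277.4, 221.2]
tcp_rot: [0.006, 0.99, 0.052, -0.131]
contact_force: [-0.0, 0.1, -2.1]
gripper_width: 23.6
```

Request:
apply_moves(
  commands=[
    [0,0,0,0.05,0,0.05,0],
    [0,0,0,0.05,0,0.05,0],
    [0,0,0,0,0,0,0],
  ],
)

```text
t: 24.82
position: [485.7, 277.6, 217.5]
tcp_rot: [0.006, 0.99, 0.052, -0.131]
contact_force: [-0.3, -0.1, -1.2]
gripper_width: 23.0
```

Request:
apply_moves(
  commands=[
    [0,0,0,0.05,0,0.05,0],
    [0,0,0,0.05,0,0.05,0],
    [0,0,0,0,0,0,0],
  ],
)

```text
t: 25.07
position: [487.7, 277.8, 213.9]
tcp_rot: [0.006, 0.99, 0.052, -0.131]
contact_force: [-0.3, -0.4, -2.4]
gripper_width: 23.1
```

Request:
apply_moves(
  commands=[
    [0,0,0,0.07,0,0.07,0],
    [0,0,0,0.07,0,0.07,0],
    [0,0,0,0.07,0,0.07,0],
    [0,0,0,0,0,0,0],
  ],
)

```text
t: 25.4
position: [492.2, 278.3, 205.9]
tcp_rot: [0.006, 0.99, 0.052, -0.131]
contact_force: [-0.1, 0.1, -2.1]
gripper_width: 23.1
```

```bash
python3 -c "
from h import *
o=env.get_obs(); print(o['position'],o['contact_force'])
im=vision.read_camera('wrist'); cv2.imwrite('pics/w13.png',im[:,:,::-1])
V=im.max(2).astype(int)
for v in range(45,110,4): print(v,' '.join(f'{V[v,u]:3d}' for u in range(288,344,2)))
"
```

```text
[492.17951393 278.25241003 205.87302358] [-0.08033381  0.11859441 -2.12279125]
45  39  34  40  34  36  37  36  37  31  37  31  39  33  35  36  33  34  37  39  34  35  30  33  39  36  33  34  32
49  33  33  35  32  33  31  26  26  37  34  33  36  34  31  33  35  32  34  31  34  39  33  39  36  35  31  36  35
53  39  34  33  34  40  37  39  39  35  35  38  32  34  39  37  39  37  41  35  38  35  37  35  38  34  37  35  32
57  37  40  37  35  33  37  38  34  34  40  35  39  32  30  38  34  41  36  38  37  35  35  42  33  36  40  32  37
61  37  34  38  40  36  39  37  29  33  31  31  43  36  35  34  41  37  37  38  39  38  39  37  36  36  39  37  39
65  37  38  36  36  40  40  34  30  43  36  42  40  40  32  42  38  33  38  41  34  34  35  40  37  37  37  40  34
69  30  36  39  37  35  36  37  36  35  41  36  40  40  43  36  39  37  36  36  37  29  38  36  32  37  32  36  34
73  37  40  35  36  41  36  39  43  36  37  39  37  38  32  38  35  37  38  34  41  37  43  37  35  36  36  30  33
77  36  37  30  33  40  38  39  42  36  38  35  41  38  38  38  33  43  38  38  38  38  34  35  29  3
[... 236 characters left out ...]
 36  39
89  39  44 106  48  28  37  88 109 129 122 114  58  28  31  33 104 145 144 127 118  94  31  26  29  36  38  40  36
93  35  37  96  41  29  39 120 147 138 122 113  63  34  29  26 101 147 140 133 118  99  30  29  27  33  30  37  40
97  29  33  76  38  29  50 144 145 135 117 115  61  35  44  50 102 145 143 131 119 109  58  49  27  31  42  37  36
101  39  37  56  31  36  54 144 145 134 121 115  62  31  33  30 101 146 143 133 118 111  79  42  25  25  32  36  32
105  31  33  46  36  37  57 143 145 138 120 117  61  32  31  27  82 147 143 132 122 113  44  32  27  28  36  30  29
109  35  38  39  37  32  66 143 144 133 121 114  62  32  32  38  69 146 142 136 120 111  33  27  28  29  31  30  29
```

The prongs disappear under the mouth's far edge at row 88, so the fork is inside the bore. Lowering on.

Request:
apply_moves(
  commands=[
    [0,0,0,0.07,0,0.07,0],
    [0,0,0,0.07,0,0.07,0],
    [0,0,0,0.07,0,0.07,0],
    [0,0,0,0.07,0,0.07,0],
    [0,0,0,0,0,0,0],
  ],
)

```text
t: 25.87
position: [498.1, 278.9, 195.6]
tcp_rot: [0.006, 0.99, 0.052, -0.131]
contact_force: [0.1, 0.4, -1.6]
gripper_width: 23.2
```

Request:
apply_moves(
  commands=[
    [0,0,0,0.07,0,0.07,0],
    [0,0,0,0.07,0,0.07,0],
    [0,0,0,0.07,0,0.07,0],
    [0,0,0,0.07,0,0.07,0],
    [0,0,0,0,0,0,0],
  ],
)

```text
t: 26.28
position: [504.0, 279.5, 185.3]
tcp_rot: [0.006, 0.99, 0.052, -0.131]
contact_force: [0.2, 0.5, -1.7]
gripper_width: 23.4
```

Request:
apply_moves(
  commands=[
    [0,0,0,0.05,0,0.05,0],
    [0,0,0,0.04,0,0.04,0],
    [0,0,0,0,0,0,0],
  ],
)

```text
t: 26.53
position: [505.8, 279.8, 182.4]
tcp_rot: [0.006, 0.99, 0.052, -0.131]
contact_force: [-0.0, -0.1, -1.9]
gripper_width: 23.1
```

Request:
apply_moves(
  commands=[
    [0,0,0,0.04,0,0.04,0],
    [0,0,0,0.04,0,0.04,0],
    [0,0,0,0,0,0,0],
  ],
)

```text
t: 26.78
position: [507.5, 280.0, 179.4]
tcp_rot: [0.006, 0.99, 0.052, -0.131]
contact_force: [0.2, -0.3, -1.6]
gripper_width: 23.0
```

Free so far. Continuing in small steps.

Request:
apply_moves(
  commands=[
    [0,0,0,0.04,0,0.04,0],
    [0,0,0,0.03,0,0.03,0],
    [0,0,0,0,0,0,0],
  ],
)

```text
t: 27.03
position: [509.0, 280.1, 176.9]
tcp_rot: [0.006, 0.99, 0.052, -0.131]
contact_force: [-0.3, -0.3, -1.7]
gripper_width: 23.7
```

Request:
apply_moves(
  commands=[
    [0,0,0,0.04,0,0.04,0],
    [0,0,0,0.03,0,0.03,0],
    [0,0,0,0,0,0,0],
  ],
)

```text
t: 27.28
position: [510.5, 280.3, 174.3]
tcp_rot: [0.006, 0.99, 0.052, -0.131]
contact_force: [-0.9, 0.7, -2.4]
gripper_width: 23.4
```

Request:
apply_moves(
  commands=[
    [0,0,0,0.04,0,0.04,0],
    [0,0,0,0.03,0,0.03,0],
    [0,0,0,0,0,0,0],
  ],
)

```text
t: 27.53
position: [512.0, 280.4, 171.7]
tcp_rot: [0.006, 0.99, 0.052, -0.131]
contact_force: [-0.1, 0.5, -0.6]
gripper_width: 23.4
```

Request:
apply_moves(
  commands=[
    [0,0,0,0.03,0,0.03,0],
    [0,0,0,0.03,0,0.03,0],
    [0,0,0,0,0,0,0],
  ],
)

```text
t: 27.78
position: [513.2, 280.6, 169.5]
tcp_rot: [0.006, 0.99, 0.052, -0.131]
contact_force: [-0.2, 0.7, -1.1]
gripper_width: 23.5
```

Request:
apply_moves(
  commands=[
    [0,0,0,0.03,0,0.03,0],
    [0,0,0,0.02,0,0.02,0],
    [0,0,0,0,0,0,0],
  ],
)

```text
t: 28.03
position: [514.3, 280.7, 167.8]
tcp_rot: [0.006, 0.99, 0.052, -0.131]
contact_force: [-0.2, 0.4, -1.9]
gripper_width: 23.4
```

Request:
apply_moves(
  commands=[
    [0,0,0,0.03,0,0.03,0],
    [0,0,0,0.03,0,0.03,0],
    [0,0,0,0,0,0,0],
  ],
)

```text
t: 28.28
position: [515.5, 280.9, 165.7]
tcp_rot: [0.006, 0.99, 0.052, -0.131]
contact_force: [0.2, -0.2, 0.1]
gripper_width: 23.5
```

Request:
apply_moves(
  commands=[
    [0,0,0,0.03,0,0.03,0],
    [0,0,0,0.02,0,0.02,0],
    [0,0,0,0,0,0,0],
  ],
)

```text
t: 28.53
position: [516.0, 281.1, 165.2]
tcp_rot: [0.006, 0.99, 0.052, -0.131]
contact_force: [-7.9, -0.7, 12.0]
gripper_width: 23.3
```

Request:
apply_moves(
  commands=[
    [0,0,0,0.03,0,0.03,0],
    [0,0,0,0.02,0,0.02,0],
    [0,0,0,0,0,0,0],
  ],
)

```text
t: 28.78
position: [516.4, 281.3, 165.0]
tcp_rot: [0.006, 0.99, 0.052, -0.132]
contact_force: [-16.0, -3.8, 26.7]
gripper_width: 23.1
```

The force lies along the bore and rises steadily while the tool stays put, so the fork is on the bottom. I'll ease off to a few newtons, release and retreat.

Request:
apply_moves(
  commands=[
    [0,0,0,-0.04,0,-0.04,0],
    [0,0,0,-0.03,0,-0.03,0],
    [0,0,0,0,0,0,0],
  ],
)

```text
t: 29.03
position: [515.8, 281.0, 165.4]
tcp_rot: [0.006, 0.99, 0.052, -0.131]
contact_force: [-5.5, -1.1, 8.1]
gripper_width: 23.4
```

Request:
apply_moves(
  commands=[
    [0,0,0,0,0,0,0.35],
    [0,0,0,0,0,0,0.5],
    [0,0,0,0,0,0,0.7],
    [0,0,0,0,0,0,0.8],
    [0,0,0,0,0,0,0.8],
    [0,0,0,0,0,0,0.8],
  ],
)

```text
t: 29.53
position: [516.2, 280.9, 164.5]
tcp_rot: [0.006, 0.99, 0.052, -0.13]
contact_force: [0.6, 1.0, 0.4]
gripper_width: 68.4
```

Request:
apply_moves(
  commands=[
    [0,0,0,0,0,-0.3,0.8],
    [0,0,0,0,0,-0.6,0.8],
    [0,0,0,0,0,-0.9,0.8],
    [0,0,0,0,0,-0.9,0.8],
    [0,0,0,0,0,-0.9,0.8],
    [0,0,0,0,0,-0.9,0.8],
    [0,0,0,0,0,-0.5,0.8],
    [0,0,0,0,0,0,0.8],
    [0,0,0,0,0,0,0.8],
  ],
)

```text
t: 30.28
position: [555.0, 284.7, 310.1]
tcp_rot: [0.006, 0.99, 0.052, -0.13]
contact_force: [0.1, 0.4, -1.0]
gripper_width: 68.5
```

```bash
python3 -c "
from h import *
o=env.get_obs(); print(o['position'],o['contact_force'],o['t'])
im=vision.read_camera('wrist'); cv2.imwrite('pics/w14.png',im[:,:,::-1]); C=cam('wrist',o)
def comps(im,k,amin):
    i=im.astype(int); m=((i[...,0]>110)&(i[...,1]<60)&(i[...,2]<60)) if k=='red' else (i.max(2)<60)
    n,l,s,c=cv2.connectedComponentsWithStats(m.astype(np.uint8)); return [s[j].tolist() for j in range(1,n) if s[j,4]>amin]
print('wrist black',comps(im,'black',500)); print('wrist red',comps(im,'red',500))
m=np.array([559,285,125.])
for s in (116,182): print('exp fork',s,proj(C,m+wz(5.9)*(s-68)).round(0), 'exp steel',proj(C,np.array([554.2,105.7,125])+wz(1.2)*(s-80)).round(0))
for n in ('scene','side'):
    g=vision.read_camera(n); cv2.imwrite(f'pics/{n}14.png',g[:,:,::-1])
    d=np.abs(g.astype(int)-cv2.imread(f'pics/{n}0.png')[:,:,::-1]).max(2)>45
    k,l,s,c=cv2.connectedComponentsWithStats(cv2.morphologyEx(d.astype(np.uint8),cv2.MORPH_OPEN,np.ones((3,3))))
    print(n,'changed',[x.tolist() for x in s[1:] if x[4]>40])
"
```

```text
[555.01927731 284.72370961 310.10506413] [ 0.10871323  0.37276985 -0.99854114] 30.2833
wrist black [[282, 107, 66, 61, 3257], [301, 201, 34, 94, 3055], [0, 315, 640, 165, 44380]]
wrist red [[495, 137, 92, 61, 3453], [525, 216, 52, 90, 3502], [333, 333, 47, 28, 1217]]
exp fork 116 [315. 203.] exp steel [548. 218.]
exp fork 182 [315. 291.] exp steel [568. 301.]
scene changed [[138, 0, 14, 21, 208], [284, 0, 20, 44, 422], [305, 0, 41, 51, 1438], [348, 0, 21, 44, 256], [458, 0, 61, 32, 955], [91, 2, 44, 39, 1065], [422, 12, 15, 14, 134], [465, 12, 124, 174, 8419], [400, 18, 12, 11, 91], [541, 21, 60, 71, 748], [395, 24, 50, 63, 884], [451, 33, 10, 13, 72], [101, 44, 62, 49, 1580], [295, 62, 17, 41, 340], [378, 72, 12, 18, 114], [305, 75, 4, 12, 45], [321, 94, 62, 40, 814], [115, 97, 7, 8, 47], [566, 106, 13, 6, 60], [349, 121, 11, 15, 127], [211, 132, 49, 10, 257], [69, 176, 13, 5, 60], [251, 183, 13, 9, 91], [49, 186, 99, 34, 1339], [215, 194, 44, 11, 283], [461, 201, 13, 44, 408], [385, 203, 12, 30, 317], [291, 227, 12, 25, 243], [220, 240, 12, 26, 280], [387, 241, 6, 9, 49], [259, 252, 21, 36, 348], [197, 268, 14, 12, 120]]
side changed [[428, 17, 149, 175, 13577], [151, 101, 276, 196, 21857], [441, 166, 8, 17, 94], [436, 184, 11, 30, 196], [464, 197, 31, 41, 660], [433, 218, 9, 6, 44], [500, 220, 20, 8, 102], [315, 229, 30, 15, 336], [493, 238, 11, 11, 72], [419, 248, 9, 5, 41], [527, 248, 31, 56, 882], [279, 257, 17, 14, 140], [401, 263, 26, 29, 397], [512, 266, 14, 12, 81], [431, 292, 22, 14, 173], [500, 305, 59, 70, 2014], [476, 308, 42, 12, 168], [248, 310, 20, 16, 209], [498, 353, 20, 15, 169]]
```

```bash
python3 -c "
from station import env
print(env.finish_job())"
```

```text
the job is handed in; nothing more can be done
None
```

The honing steel is in the red-collared holder and the carving fork in the black-collared one. Both stand tip-down with their handles out. The steel went in first, and the job took about 30 s of robot time. It reports no verdict.

- **Steel:** I lowered it until I felt the bottom, about 80 mm down at about 16 N. I eased off to about 10 N before letting go. On the way down it rubbed the bore wall at about 5 N, and a 1.5 mm sideways correction freed it.
- **Fork:** It went down without touching the sides and met the bottom at roughly 68 mm. One extra small step pressed it to about 31 N. I then eased off to about 10 N before releasing.
- **Last checks:** The wrist camera found both handles within a few pixels of where they should be in their holders. The force on the released gripper was near zero. Comparing the scene camera's before and after pictures, nothing changed around the glasses, salt, mill, oil or spoon. In the side camera the arm covered part of that area.
- **What disagreed:** Both tips appeared several millimetres off where the grasp predicted. I corrected for this by camera and by feel, so the depths are good to several millimetres only.

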